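# Park the cordless glue gun on its charging dock

### The arm

A 7-joint arm with a two-finger parallel gripper is mounted at the origin on the work surface. World frame = base frame: x ahead of the robot, y to its left, z up, the work surface at z = 0. Lengths are in m, angles in rad, forces in N, time in s.
With the tool pointing down it reaches from about 0.425 to 0.975 m from the base axis. Payload 16.7 kg.
Tool frame: the origin (TCP) lies on the centre line of the jaws, within the pads' length; the fingertips stand 14 mm ahead of it and the grasp point (between the pads) lies 5 mm behind it (ctrl.tcp_to_tips is the distance from the TCP to the fingertips, in m); z points along the fingers, y is the line along which they close (so a half turn about z gives the same grasp; the last joint's range is limited). The gripper opens to 85 mm and grips with 20 to 120 N. Pads are 22 mm wide; open, the fingers measure 114 mm over their backs; the gripper's body (76 mm by 85 mm) begins 54 mm behind the grasp point. The pads swing forward as they close: fully open they stand 13 mm farther back than shut.
Start: joints at [1.087, 0.426, 0.074, 1.606, -0.034, 1.111, -0.067], TCP at [0.221, -0.638, 0.245] pointing down, gripper open.
Joint ranges: [-2.85, 2.85], [-0.5, 2.14], [-1.23, 1.37], [0.21, 2.46], [-1.02, 4.16], [0.16, 2.05], [-2.73, 2.73]. Speed limits (rad/s): [1.89, 1.89, 2.39, 2.39, 3.01, 3.01, 3.01].

### API

Orientations are given as [roll, pitch, yaw] about the fixed x, y, z axes, in that order (R = Rz(yaw) Ry(pitch) Rx(roll)).
In Python, from cell import ctrl gives the robot as it stands. Calls block until the motion is done:
- ctrl.move_to(position, orientation): joint-space move of the TCP to a pose.
- ctrl.move_straight(position, attitude=None, feed=0.15): straight line of the TCP; attitude=None keeps the orientation; feed is the mean speed in m/s.
- ctrl.move_joints(angles): joint-space move.
- ctrl.ungrasp() and ctrl.close_gripper(force=None): open the fingers fully, or close them until they stop; force is the grip in N (None keeps the last).
- ctrl.sleep(seconds).
- ctrl.inverse_kinematics(position, orientation): joint angles nearest the present ones, or None.
- ctrl.get_state(): the state.
- ctrl.read_camera(name): name is "scene" or "top" or "wrist"; returns a dict with "color" (480x640x3 uint8, red, green, blue), "mtx" (3x3 intrinsics, pixels), "k1" (the pictures are not rectified: a ray, as slopes to the right and down, at radius r is drawn at 1 + k1 r^2 times it, then the intrinsics apply), "xyz" and "orientation" of the camera in the world. Camera axes: x right, y down, z forward; pixel columns grow to the right and rows downward; lengths in m; the calibration is good to about 2 mm. A picture is of the moment at which its call begins. There is no depth.
A pose or a line that the arm cannot do raises ctrl.MotionError and nothing moves.
- ctrl.close_job(): hands the job in; it is judged then, once.
The state is a dict: "time_s": time; "joints": joint angles; "joint_vel": joint speeds; "joint_torque": joint torques, N m; "ee_pos": TCP position; "orientation": TCP orientation; "contact_force": force on the tool from outside, world axes, zero at the start; "wrist_torque": the same for the moment, N m; "opening": finger opening in m; "finger_force": force on a finger pad.
Only numpy, scipy, OpenCV 4.12 (cv2) and the standard library are available. Lean on these libraries where they do the work, as an engineer would, in place of code of your own. Each camera call takes 0.05 s, during which the arm holds its last target. There are 200 camera calls.

### The job

Stand the cordless glue gun on the middle of the charging dock's raised pedestal, set down gently and kept upright, turned so that its nozzle tip is right over the middle of the drip dish, and let go. Then push the dock's toggle switch all the way over towards the dish side to start charging, leaving the gun parked like that. Leave the wreath, tape roll, cardboard tube and jar of glue sticks where they are.

Things in the scene. Friction and masses are not known exactly. Their poses are not given: they have to be found in the camera images.
- gun: Cordless glue gun, black with steel nozzle cone, loose, 0.3 kg, standing on a round foot 66 mm across, 14 mm high. Origin: centre of the foot's underside; z up, x to the nozzle. A 36 x 28 mm handle bears a level barrel, 120 mm long (x -60 to 60), 36 mm wide, 84 to 126 mm high. Nozzle reaches x = 100 mm; an 11 mm thick clear glue stick sticks out behind to x = -92 mm.
- gun_nozzle (a point): tip of the gun's nozzle: 100 mm ahead (x) of the gun's origin and 105 mm above it
- gun_grip (a point): middle of the gun's barrel, straight above its foot's centre, 105 mm up; here the barrel is 36 mm wide across y, its top 21 mm higher
- dock: Grey charging dock, fixed. Origin: on the table under the pedestal's axis; x points to the drip dish, y to the switch. Base plate 12 mm thick, 90 mm wide, x -70 to 160 mm, with a wing 85 mm wide out to y = 165 mm bearing the switch. Round pedestal with a flat top 74 mm across, 60 mm above the table.
- dock_pad (a point): centre of the pedestal's flat top, 60 mm above the table, where the gun's foot belongs
- dock_dish (a point): centre of the rim of the small round steel drip dish (48 mm across, rim 100 mm above the table) on a stem, 100 mm from the pedestal's axis
- switch (a joint): angle of the steel toggle lever on the dock's wing, its pivot 34 mm above the table and 120 mm from the pedestal axis along dock y. 0 to 0.15 = off, leaning 0.5 rad to dock -x; 1.0 = on, at its stop, leaning 0.5 rad to dock +x (dish side). It stays where left. Black housing 70 x 50 mm, top 37 mm above the table.
- switch_tip (a point): centre of the 26 mm ball at the end of the switch lever, 60 mm from the pivot, about 87 mm above the table
- wreath: kraft-covered wreath ring lying flat, 200 mm across, 33 mm high, loose; origin at the centre of its underside
- tape: clear tape roll lying flat, 76 mm across, 24 mm high, loose; origin at the centre of its underside
- tube: cardboard tube standing upright, 54 mm diameter, 90 mm high, loose; origin at the centre of its underside
- jar: glass jar, 72 mm across and 90 mm high, with glue sticks that rise to 130 mm, loose; origin at the centre of its underside
Mind the look-alikes: they are no part of the job. Of the things like the gun, leave any that is green or purple; of the rest the larger one is meant.

How it is judged:
On the way, in this order (a step that is already met when the one before it is completed fails the run):
1. the gun stands released and upright in the middle of the pedestal with its nozzle over the dish (distance between gun and dock_pad below 0.012 m and horizontal distance between gun_nozzle and dock_dish below 0.016 m and angle between gun's own z axis and vertical below 0.08 rad and linear speed of gun below 0.03 m/s and contact force between the fingers and gun below 0.1 N), for 0.3 s.
2. the switch is pushed all the way on with the gun still parked (distance between gun and dock_pad below 0.012 m and horizontal distance between gun_nozzle and dock_dish below 0.016 m and angle between gun's own z axis and vertical below 0.08 rad and linear speed of gun below 0.03 m/s and value of joint switch above 0.85 rad), for 0.2 s.
At the end, for the whole second after the job is handed in: The gun stands upright (within 0.08 rad) and at rest on the pedestal, its foot's centre within 12 mm of the pad's centre and its nozzle tip within 16 mm (horizontally) of the dish's centre, released; the switch is past 0.85 rad (all of step 2 and contact force between the fingers and gun below 0.1 N); the robot touches nothing.
It fails at once if the gun is tipped more than 0.5 rad (angle between gun's own z axis and vertical above 0.5 rad).
It fails at once if the gun is banged down on the dock (over 60 N) (contact force between gun and dock above 60 N).
It fails at once if the gun is dropped (from more than about 10 mm) (contact force between the fingers and gun below 0.1 N and linear speed of gun above 0.45 m/s).
It fails at once if the wreath, tape roll, tube or jar is moved more than 25 mm (distance of any of wreath, tape, tube, jar from where it was at the start of the episode above 0.025 m).
It also fails if it takes over 51 s, if anything falls off the work surface, if the arm or the gripper's body presses on something with over 40 N, if the wrist force passes 120 N, or if a joint passes its speed limit or range.

## Working session

There is one attempt and no reset: what is moved stays moved. The work goes in short steps, each a Python script; the robot and the scene stay as the last script left them, time stands still between calls to the robot, and variables do not carry over. Pictures are saved under pics/ and viewed, at most 10 in all, crops included, and the job is handed in when it is done.

```bash
ls; mkdir -p pics; cat > h.py <<'E'
import numpy as np, cv2
from scipy.spatial.transform import Rotation as R
from cell import ctrl
def cam(name,save=None):
    c=ctrl.read_camera(name)
    if save: cv2.imwrite('pics/'+save,c['color'][:,:,::-1])
    return c
def ray(c,u,v):
    K=np.array(c['mtx']);k=c['k1']
    d=np.array([(u-K[0,2])/K[0,0],(v-K[1,2])/K[1,1]]);s=d.copy()
    for _ in range(20): s=d/(1+k*(s@s))
    o=np.array(c['xyz']);A=np.array(c['orientation'])
    M=A if A.shape==(3,3) else R.from_euler('xyz',A).as_matrix()
    return o,M@np.array([s[0],s[1],1])
def onz(c,u,v,z):
    o,d=ray(c,u,v); return o+d*(z-o[2])/d[2]
def tri(c1,p1,c2,p2):
    o1,d1=ray(c1,*p1);o2,d2=ray(c2,*p2)
    t=np.linalg.lstsq(np.c_[d1,-d2],o2-o1,rcond=None)[0]
    a,b=o1+d1*t[0],o2+d2*t[1]
    return (a+b)/2,np.linalg.norm(a-b)
E
python3 - <<'E'
from h import *
import pickle
t=cam('top','top.png');s=cam('scene','scene.png')
pickle.dump((t,s),open('c.pkl','wb'))
for c in(t,s): print(c['mtx'],c['k1'],c['xyz'],c['orientation'])
print(ctrl.get_state())
E
```

```text
pics
[[574.35689047   0.         329.34185199]
 [  0.         574.35689047 241.72168726]
 [  0.           0.           1.        ]] -0.15487440530956045 [ 0.36540768 -0.00272027  1.23410127] [-2.98222333e+00 -1.21907652e-03 -1.56574248e+00]
[[561.9716733    0.         326.93490191]
 [  0.         561.9716733  246.6818459 ]
 [  0.           0.           1.        ]] -0.1693409523673827 [1.42316012 0.36559086 1.15411051] [-2.40559167 -0.01485886  1.98145743]
{'time_s': 0.1, 'joints': array([ 1.08752516,  0.42666468,  0.07382392,  1.60653778, -0.03412899,
        1.11080055, -0.06712378]), 'joint_vel': array([ 0.00029313, -0.00060565, -0.00102013,  0.00081353,  0.00182158,
        0.00106047, -0.00035083]), 'joint_torque': array([ 8.37783358e-03, -9.51535249e+01,  3.77197266e+00, -4.64407432e+01,
        1.97710586e-02,  6.49743917e-03, -2.78386091e-05]), 'ee_pos': array([ 0.22102245, -0.63741661,  0.24468522]), 'orientation': array([-3.14044081e+00,  4.26273787e-05,  3.33729539e-01]), 'contact_force': array([-0.00432984,  0.7191354 , -0.64242323]), 'wrist_torque': array([ 0.01268751,  0.0346307 , -0.01054933]), 'finger_force': 0.0, 'opening': 0.08507204576530228}
```

View pics/top.png

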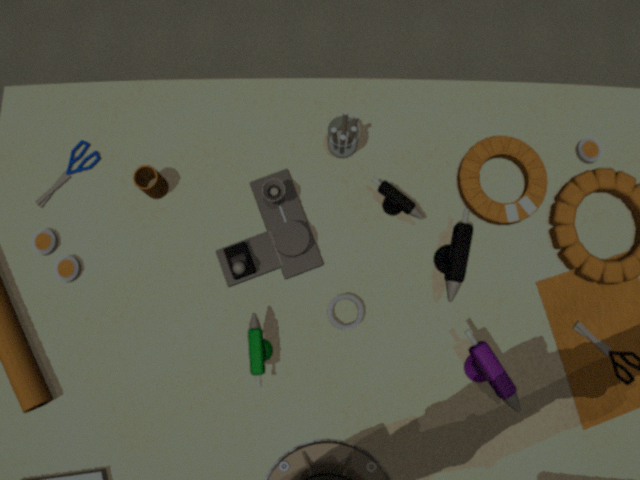

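View pics/scene.png

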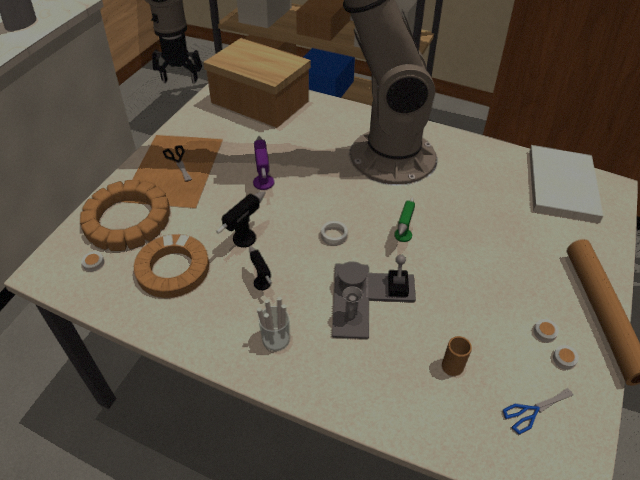

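Top view: the target gun (larger black one) is near (455,260), nozzle pointing down to (451,299). The dock pedestal is at about (292,237), the dish at (274,190), and the switch at (239,265). In the scene view the gun is at (240,218) and the dock at (352,290). Next I'll enlarge both regions.

```bash
python3 - <<'E'
from h import *
import pickle
t,s=pickle.load(open('c.pkl','rb'))
def crop(c,x,y,w,h,f):
    I=c['color'][y:y+h,x:x+w,::-1]
    I=np.clip(I.astype(float)*1.8,0,255).astype(np.uint8)
    return cv2.resize(I,None,fx=f,fy=f,interpolation=cv2.INTER_CUBIC)
a=np.hstack([crop(t,420,200,65,110,4),crop(t,210,160,130,110,4)])[:, :780]
b=np.hstack([crop(s,205,180,65,75,4)[:300],crop(s,325,245,100,75,4)])
cv2.imwrite('pics/cropT.png',a);cv2.imwrite('pics/cropS.png',b)
E
```

```text
(no output)
```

View pics/cropT.png

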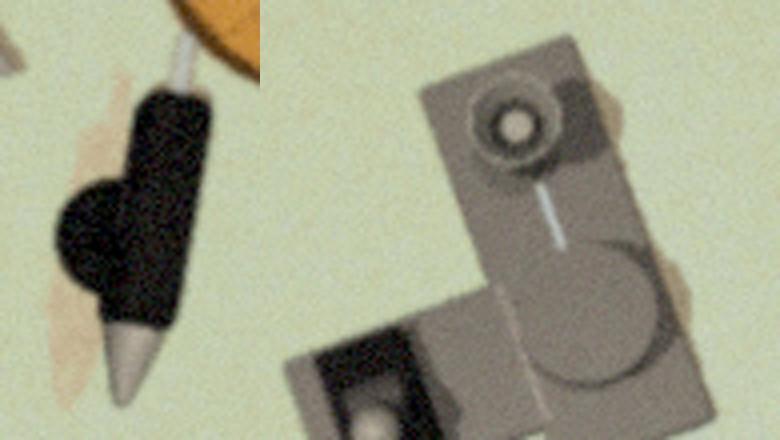

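View pics/cropS.png

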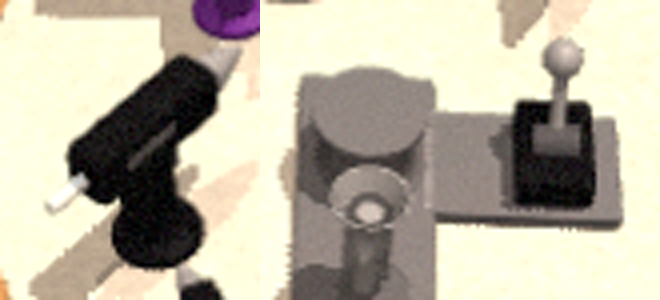

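Crops: in the top view the nozzle tip is at (450.5,301), stick end (467,209), pedestal centre (291.7,238), dish (273.7,190.5) and ball (238.2,264.5). In the scene view the tip is at (265,190.5), stick end (217.5,232), foot centre (244,237), pedestal (353.2,273), dish (352,294.2) and ball (400.7,259.2). I'll triangulate these.

```bash
python3 - <<'E'
from h import *
import pickle
np.set_printoptions(precision=4,suppress=True)
t,s=pickle.load(open('c.pkl','rb'))
P={'tip':((450.5,301),(265,190.5)),'stick':((466.7,209),(217.5,232)),'ped':((291.7,238),(353.2,273)),'dish':((273.7,190.5),(352,294.2)),'ball':((238.2,264.5),(400.7,259.2))}
Q={}
for k,(a,b) in P.items():
    Q[k],e=tri(t,a,s,b); print(k,Q[k],e)
d=Q['tip']-Q['stick'];print('gun len .192?',np.linalg.norm(d),np.arctan2(d[1],d[0]),'origin',Q['tip']-.1*d/np.linalg.norm(d))
print('tip z.105',onz(t,*P['tip'][0],.105),'stick',onz(t,*P['stick'][0],.105))
print('foot scene z.014',onz(s,244.2,237,.014))
# black mask in top: barrel axis points
g=t['color'].max(2)
for lo in(25,):
    m=((g<lo)*255).astype(np.uint8)
    for c in cv2.findContours(m,cv2.RETR_EXTERNAL,cv2.CHAIN_APPROX_NONE)[0]:
        if cv2.contourArea(c)>150: print(cv2.boundingRect(c),cv2.contourArea(c))
d=Q['dish']-Q['ped'];print('dock',np.hypot(*d[:2]),np.arctan2(d[1],d[0]))
print('top ped',onz(t,291.7,238,.06),'dish',onz(t,273.7,190.5,.1))
print(ctrl.get_state()['ee_pos'])
for nm,p,z in (('jar',(343,137),.13),('tube',(148,176),.09),('tape',(346,311),.024),('small',(398,198),.08)): print(nm,onz(t,*p,z))
E
```

```text
tip [ 0.4284 -0.2398  0.1099] 0.004798806865454272
stick [ 0.615  -0.2801  0.1047] 0.003327523875689326
ped [0.5612 0.0777 0.0568] 0.0053895829020963555
dish [0.6533 0.1115 0.0966] 0.0012529648494465694
ball [0.5008 0.1809 0.0951] 0.003489056933875674
gun len .192? 0.19098961085444288 2.9291100905777254 origin [ 0.5261 -0.2609  0.1071]
tip z.105 [ 0.4295 -0.2432  0.105 ] stick [ 0.6156 -0.2816  0.105 ]
foot scene z.014 [ 0.5309 -0.2556  0.014 ]
(301, 467, 52, 13) 269.5
(609, 352, 31, 32) 301.0
(224, 242, 32, 37) 386.5
(435, 223, 37, 59) 1215.5
(379, 182, 35, 32) 585.5
dock 0.0981172208253597 0.35183197717569265
top ped [0.5615 0.0749 0.06  ] dish [0.6526 0.1105 0.1   ]
[ 0.221  -0.6374  0.2447]
jar [ 0.7569 -0.0296  0.13  ]
tube [0.6866 0.3771 0.09  ]
tape [ 0.4129 -0.0389  0.024 ]
small [ 0.6432 -0.1447  0.08  ]
```

```bash
python3 - <<'E'
from h import *
np.set_printoptions(precision=3,suppress=True)
pi=np.pi
g=[.527,-.262];p=[.561,.0765]
for a in (2.935,2.935-pi):
    print('grasp',a,[ctrl.inverse_kinematics(g+[z],[pi,0,a]) for z in(.3,.1)])
for a in (.365,.365-pi):
    print('place',a,[ctrl.inverse_kinematics(p+[z],[pi,0,a]) for z in(.35,.161)])
a=2.935-pi
q=ctrl.inverse_kinematics(g+[.3],[pi,0,a])
try: ctrl.move_to(g+[.30],[pi,0,a])
except ctrl.MotionError as e: print(e)
c=cam('wrist','w1.png');print(c['xyz'],c['orientation'],ctrl.get_state()['ee_pos'],ctrl.get_state()['time_s'])
import pickle;pickle.dump(c,open('w1.pkl','wb'))
for a in (.365,.365-pi):
    print('place',a,[ctrl.inverse_kinematics(p+[z],[pi,0,a]) for z in(.35,.161)])
E
```

```text
grasp 2.935 [array([ 0.807,  0.288, -0.557,  1.713,  0.163,  1.187,  1.572]), array([ 0.768,  0.508, -0.531,  1.897,  0.341,  0.827,  1.422])]
grasp -0.20659265358979306 [array([ 0.406,  0.243, -0.065,  1.737,  0.017,  1.162, -1.441]), array([ 0.371,  0.455, -0.023,  1.922,  0.015,  0.765, -1.439])]
place 0.365 [array([ 0.308,  0.228, -0.658,  1.688,  0.145,  1.275, -1.586]), array([ 0.213,  0.398, -0.57 ,  1.904,  0.267,  0.915, -1.692])]
place -2.776592653589793 [array([ 0.585,  0.313, -1.028,  1.675,  0.276,  1.311,  1.442]), array([ 0.54 ,  0.541, -1.025,  1.887,  0.542,  1.023,  1.218])]
[ 0.593 -0.275  0.429] [ 2.867 -0.    -1.779] [ 0.527 -0.263  0.3  ] 1.925
place 0.365 [array([ 0.045,  0.19 , -0.341,  1.703,  0.066,  1.261, -1.517]), array([ 0.024,  0.363, -0.334,  1.915,  0.151,  0.887, -1.591])]
place -2.776592653589793 [array([ 0.585,  0.313, -1.028,  1.675,  0.276,  1.311,  1.442]), array([ 0.54 ,  0.541, -1.025,  1.887,  0.542,  1.023,  1.218])]
```

View pics/w1.png

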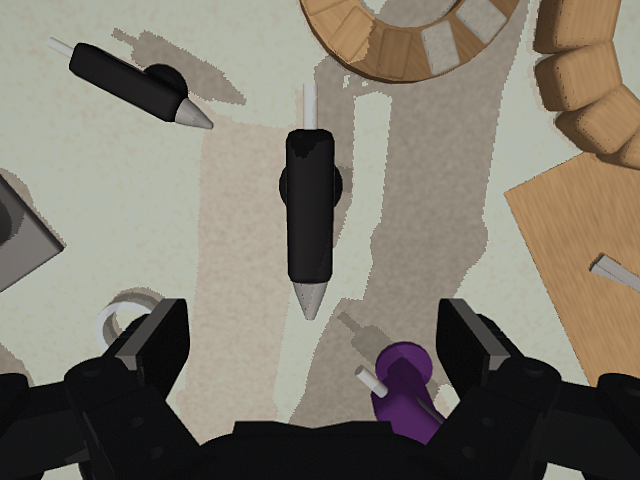

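Wrist view: the gun is centred, tip at (310,319), stick end (310,83), foot x 279–342. I'll compute the gun pose and take the same view of the dock.

```bash
python3 - <<'E'
from h import *
import pickle
np.set_printoptions(precision=4,suppress=True)
c=pickle.load(open('w1.pkl','rb'));t,s=pickle.load(open('c.pkl','rb'))
print('tip',onz(c,310,319,.105),tri(c,(310,319),s,(265,190.5)),'stick',onz(c,310,82,.105),tri(c,(310,82),s,(217.5,232)))
a,b=onz(c,310,319,.105),onz(c,310,82,.105);d=(a-b)[:2];L=np.hypot(*d);print(L,np.arctan2(d[1],d[0]),a[:2]-.1*d/L,b[:2]+.092*d/L)
print('foot',onz(c,310.5,186,.014),'width',np.linalg.norm(onz(c,342.5,186,.014)-onz(c,279,186,.014)))
print('barrel mid w',onz(c,287.5,206,.105),onz(c,333,206,.105))
pi=np.pi
ctrl.move_to([.565,.095,.34],[pi,0,.365])
c=cam('wrist','w2.png');pickle.dump(c,open('w2.pkl','wb'));print(ctrl.get_state()['time_s'])
E
```

```text
tip [ 0.4281 -0.2387  0.105 ] (array([ 0.4286, -0.2384,  0.1086]), np.float64(0.002768236051085253)) stick [ 0.6162 -0.2787  0.105 ] (array([ 0.6159, -0.2782,  0.1055]), np.float64(0.0011012867383092353))
0.1923495855840586 2.932259004377944 [ 0.5259 -0.2595] [ 0.5262 -0.2596]
foot [ 0.5265 -0.2597  0.014 ] width 0.06405668084443081
barrel mid w [ 0.5291 -0.2418  0.105 ] [ 0.5216 -0.2773  0.105 ]
3.325
```

View pics/w2.png

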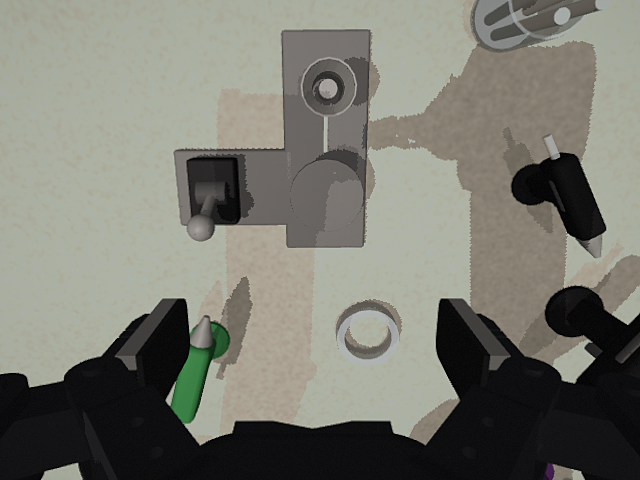

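Wrist view of the dock: pedestal centre (326.7,194), dish rim centre (328.5,87), ball (201,227), plate corners (282,30), (370.5,30), (287,246.5), (364,247.5). I'll refine these, then grasp the gun.

```bash
python3 - <<'E'
from h import *
import pickle
np.set_printoptions(precision=4,suppress=True)
c=pickle.load(open('w2.pkl','rb'));t,s=pickle.load(open('c.pkl','rb'))
p=onz(c,326.7,194,.06);q=onz(c,328.5,87,.1);d=q-p
print('ped',p,tri(c,(326.7,194),s,(353.2,273)));print('dish',q,tri(c,(328.5,87),s,(352,294.2)),np.hypot(*d[:2]),np.arctan2(d[1],d[0]))
C=[onz(c,*x,.012)[:2] for x in((282,30),(370.5,30),(364,247.5),(287,246.5))]
for i,j in((3,0),(2,1)): v=C[i]-C[j];v=-v;print('edge',np.hypot(*v),np.arctan2(v[1],v[0]))
u=np.array([np.cos(.365),np.sin(.365)])
print('ped from plate',np.mean([C[0],C[1]],0)-.16*u,np.mean([C[2],C[3]],0)+.07*u)
print('ball',tri(c,(201,227),s,(400.7,259.2)),tri(c,(201,227),t,(238.2,264.5)))
pi=np.pi
g=[.526,-.2595];a=2.932-pi
ctrl.move_to(g+[.24],[pi,0,a])
ctrl.move_straight(g+[.1],feed=.12)
ctrl.close_gripper(60)
st=ctrl.get_state();print(st['opening'],st['finger_force'],st['contact_force'],st['ee_pos'])
ctrl.move_straight(g+[.28],feed=.12)
st=ctrl.get_state();print(st['opening'],st['finger_force'],st['contact_force'],st['wrist_torque'],st['ee_pos'],st['time_s'])
c=cam('wrist','w3.png');pickle.dump(c,open('w3.pkl','wb'))
E
```

```text
ped [0.5633 0.0788 0.06  ] (array([0.563 , 0.0799, 0.0599]), np.float64(0.0022554860917071494))
dish [0.6548 0.1143 0.1   ] (array([0.655 , 0.1136, 0.0995]), np.float64(0.001620237864932507)) 0.09814654749470274 0.37028493773239346
edge 0.22731314708488015 0.36634441954651814
edge 0.22848245423696253 0.3689893456465946
ped from plate [0.5604 0.0776] [0.5626 0.0778]
ball (array([0.4967, 0.1815, 0.091 ]), np.float64(0.0006644072815817136)) (array([0.5006, 0.1789, 0.1014]), np.float64(0.0013064074401979138))
0.03562689360839761 59.30541515350342 [-1.4595  0.2665  4.5476] [ 0.5262 -0.2596  0.1003]
0.03512857814785585 59.89669740200043 [ 0.4069  0.4545 -2.4964] [ 0.0167 -0.0011 -0.0423] [ 0.5257 -0.2594  0.2793] 8.1833
```

View pics/w3.png

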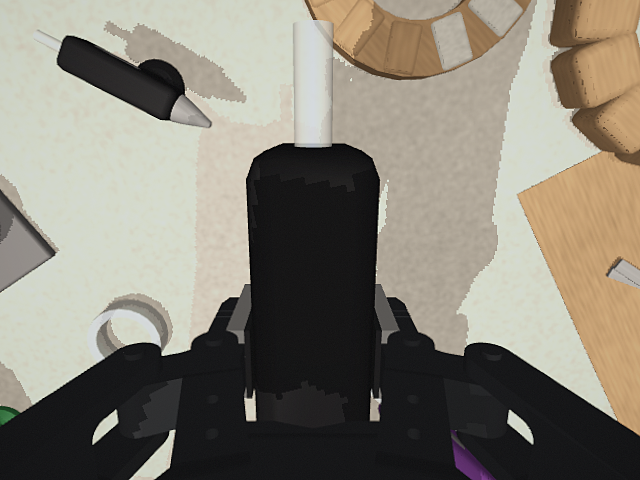

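The gun is held squarely: stick vertical at column 314, barrel between the pads. I'll carry it level to the pedestal and lower it until contact.

```bash
python3 - <<'E'
from h import *
import pickle
np.set_printoptions(precision=4,suppress=True)
pi=np.pi
p=[.562,.0782];a=.368-pi
try: ctrl.move_straight(p+[.30],[pi,0,a],feed=.12)
except ctrl.MotionError as e:
    print(e); ctrl.move_to(p+[.30],[pi,0,a])
ctrl.move_straight(p+[.172],feed=.08)
ctrl.sleep(.2);f0=ctrl.get_state()['contact_force'][2]
for z in np.arange(.169,.152,-.0012):
    ctrl.move_straight(p+[z],feed=.02)
    f=ctrl.get_state()['contact_force'][2]-f0
    if f>2: break
st=ctrl.get_state();print(z,f,f0,st['ee_pos'],st['orientation'],st['time_s'])
c=cam('wrist','w4.png');pickle.dump((c,cam('scene','s4.png'),cam('top','t4.png')),open('w4.pkl','wb'))
x=[cv2.imread('pics/s4.png')[190:330,280:440],cv2.imread('pics/t4.png')[150:290,200:360]]
cv2.imwrite('pics/c4.png',np.hstack([cv2.resize(i,None,fx=2.5,fy=2.5) for i in x]))
E
```

```text
the arm cannot follow that straight line within its joint ranges
0.15939999999999996 11.951532591311766 -2.639725745990987 [0.5622 0.0787 0.1602] [-3.1414  0.0008 -2.7733] 15.0
```

View pics/c4.png

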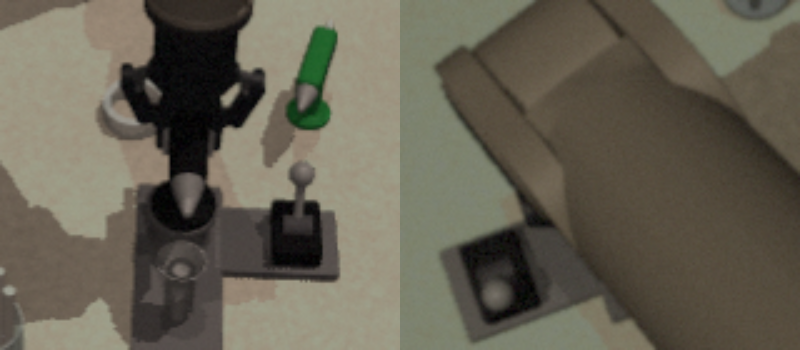

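Contact came at the expected height, with the gun standing on the pedestal and the nozzle over the dish. I'll release, back off and check.

```bash
python3 - <<'E'
from h import *
import pickle
np.set_printoptions(precision=4,suppress=True)
pi=np.pi
ctrl.ungrasp();ctrl.sleep(.3)
ctrl.move_straight([.562,.0782,.34],feed=.15)
ctrl.move_to([.52,.10,.40],[pi,0,.368])
c=cam('wrist','w5.png');pickle.dump((c,cam('scene','s5.png')),open('w5.pkl','wb'));print(ctrl.get_state()['time_s'])
E
```

```text
20.2417
```

View pics/w5.png

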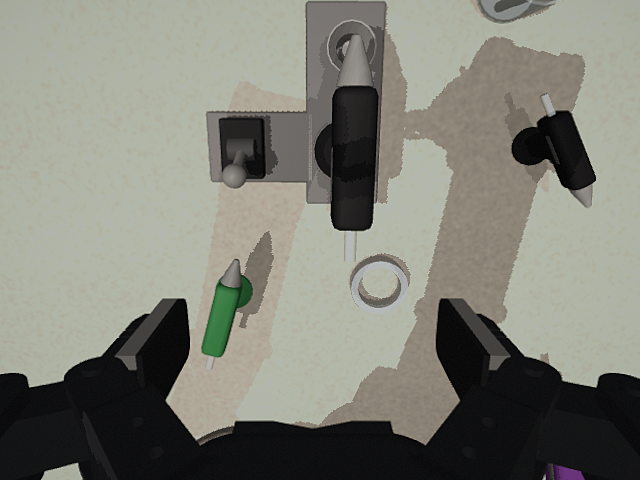

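```bash
python3 - <<'E'
from h import *
import pickle
np.set_printoptions(precision=4,suppress=True)
pi=np.pi
c,s=pickle.load(open('w5.pkl','rb'))
a,b,d=onz(c,356,36,.165),onz(c,350,262,.165),onz(c,351.7,47,.1)
e=(a-b)[:2];L=np.hypot(*e);print('tip',a,'dish',d,'tip-dish',a-d,'L',L,'yaw',np.arctan2(e[1],e[0]),'org',b[:2]+.092*e/L,'ball',onz(c,235,175,.088))
u=np.array([np.cos(.368),np.sin(.368)]);v=np.array([-u[1],u[0]])
piv=np.array([.562,.0782])+.12*v;print('piv',piv)
P=lambda k,z:list(piv+k*u)+[z]
O=[pi,0,.368]
print([ctrl.inverse_kinematics(P(k,.084),O) is not None for k in(-.075,0,.015)], 'green tip',onz(pickle.load(open('c.pkl','rb'))[0],254,316,.08))
E
```

```text
tip [0.6524 0.1156 0.165 ] dish [0.6547 0.1138 0.1   ] tip-dish [-0.0022  0.0018  0.065 ] L 0.19194804382253094 yaw 0.36905282023907027 org [0.5592 0.0796] ball [0.4969 0.1811 0.088 ]
piv [0.5188 0.1902]
[True, True, True] green tip [0.3994 0.147  0.08  ]
```

The gun is within about 3 mm. Now the switch.

```bash
python3 - <<'E'
from h import *
import pickle
np.set_printoptions(precision=4,suppress=True)
pi=np.pi
u=np.array([np.cos(.368),np.sin(.368)]);piv=np.array([.5188,.1902])
P=lambda k,z:list(piv+k*u)+[z]
O=[pi,0,.368]
ctrl.close_gripper(20)
ctrl.move_to(P(-.072,.25),O)
ctrl.move_straight(P(-.072,.086),feed=.12)
f0=ctrl.get_state()['contact_force']@np.r_[u,0]
ctrl.move_straight(P(-.02,.086),feed=.05)
k=-.02
while k<.016:
    k+=.003;ctrl.move_straight(P(k,.086),feed=.03)
    f=ctrl.get_state()['contact_force']@np.r_[u,0]-f0
    print(round(k,3),f)
    if f<-15: break
ctrl.move_straight(P(k-.03,.086),feed=.1)
ctrl.move_straight(P(k-.03,.25),feed=.15)
ctrl.move_to([.50,.10,.40],O)
pickle.dump((cam('wrist','w6.png'),cam('scene','s6.png')),open('w6.pkl','wb'));print(ctrl.get_state()['time_s'])
x=[cv2.imread('pics/w6.png')[:260,180:420],cv2.imread('pics/s6.png')[200:330,310:430]]
cv2.imwrite('pics/c6.png',np.hstack([cv2.resize(x[0],(480,520)),cv2.resize(x[1],(320,346)).copy() if 0 else cv2.copyMakeBorder(cv2.resize(x[1],(320,346)),0,174,0,0,0)]))
E
```

```text
-0.017 0.9248867993087806
-0.014 0.6167398856123812
-0.011 1.2956543277534562
-0.008 1.0477198386551891
-0.005 1.1221439126704138
-0.002 0.5540243651465468
0.001 1.0626080916149647
0.004 0.5091544578918208
0.007 -10.565645608196075
0.01 -23.331099168660963
29.475
```

View pics/c6.png

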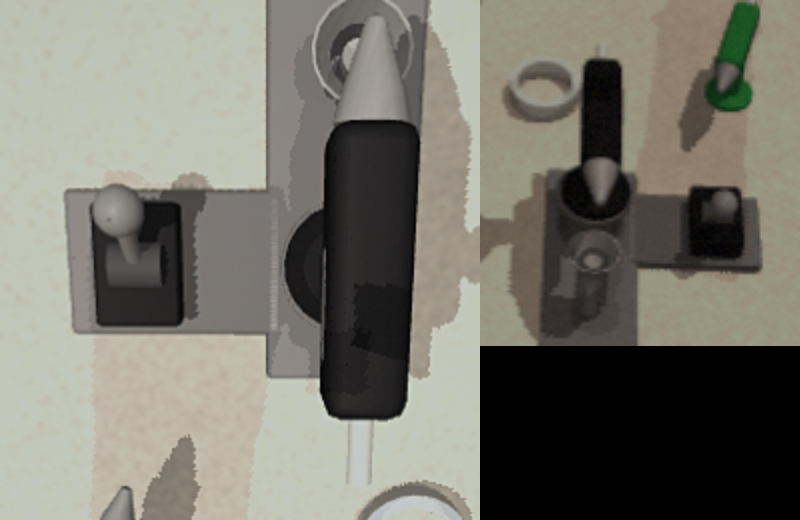

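The lever now leans to the dish side: its ball is at wrist-picture (239,105), and the push stopped where expected. The gun is still parked. I'll hand in after a numeric check.

```bash
python3 - <<'E'
from h import *
import pickle
c,s=pickle.load(open('w6.pkl','rb'))
u=np.array([np.cos(.368),np.sin(.368)])
k=(onz(c,239,105,.087)[:2]-[.5188,.1902])@u;print('ball k (stop .0288)',k)
if k>.021: ctrl.sleep(.3);print(ctrl.close_job())
E
```

```text
ball k (stop .0288) 0.028254486155647362
the job is handed in; nothing more can be done
None
```

The gun stands released on the middle of the pedestal with its nozzle about 3 mm off the dish's centre, the switch is at its on stop, and the job is handed in (no verdict was returned).

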